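# Stand the orange test plate up against the fence

## Task

Two coated test plates lie sloping in the inspection stand. Tip the orange one up: push its raised near edge up and over towards the fence so that the plate pivots on its lower edge, and leave it standing flat against the fence. Its lower edge must stay down on the stand all the way (do not pick the plate up), and the grey plate must stay lying as it is.

Things in the scene. Friction and masses are not known exactly. Their poses are not given: they have to be found in the camera images.
- orange_plate: flat orange plate 110 x 60 x 8 mm, 0.10 to 0.19 kg, loose, in either bay. Origin: middle of its lower edge (the foot it pivots on), on the under face. x runs along the 110 mm from raised edge (x = -110 mm) to foot (x = 0), z out of the upper face (at z = 8 mm). It slopes 25 degrees, raised edge to the robot, foot on the deck 6 mm short of the fence; it ends leaning 8 degrees back on the fence.
- orange_plate_raised_edge (a point): middle of the orange plate's raised end face, at first 58 mm above the desk. It overhangs the stand: the desk before it and 20 mm under it is free. To tip the plate this edge travels an arc of 110 mm radius about the foot, up and towards the fence. A finger set before it, its tip some 25 mm below it, must rise with the edge; a level push may jam.
- stand: fixed stand. Origin: on the desk under the middle of the foot of the fence's front face; x points to the back, square to the fence, y along the fence, z up. Black base 8 mm high (top = deck), 230 mm along y, from x = -83 to +35 mm. Aluminium fence leaning 8 degrees back, top 103 mm above the desk. Steel rest bar at x = -77 mm, top 40 mm up. Plates lie at about y = +58 and -58 mm.
- grey_plate: grey plate of the same size, with the same origin and axes, lying in the same way in the other bay; to be left alone

How it is judged:
By the outcome, as a careful person would: the job done as asked, in the order asked, and still so for the second after the job is handed in, with the robot touching nothing.
It also fails if it takes over 35 s, if anything falls off the work surface, if the arm or the gripper's body presses on something with over 40 N, if the wrist force passes 120 N, or if a joint passes its speed limit or range.

## Robot

A 6-joint arm with a two-finger parallel gripper is mounted at the origin on a cart in front of the work surface, level with it; the furniture and walls round the work are solid. World frame = base frame: x ahead of the robot, y to its left, z up, the work surface at z = 0. Lengths are in mm, angles in rad, forces in N, time in s.
With the tool pointing down it reaches from about 375 to 750 mm from the base axis. Payload 9 kg.
Tool frame: the origin (TCP) lies midway between the tips of the shut fingers; the grasp point (between the pads) lies 19 mm behind it; z points along the fingers, x is the direction in which the jaws open and shut, and the axes are right-handed (so a half turn about z gives the same grasp; the last joint's range is limited). The gripper opens to 85 mm and grips with 20 to 120 N. Pads are 22 mm wide; open, the fingers measure 114 mm over their backs; the gripper's body (76 mm by 85 mm) begins 54 mm behind the grasp point. The pads swing forward as they close: fully open they stand 13 mm farther back than shut.
Start: joints at [-1.498, 0.104, 0.097, 1.564, 0, 1.353], TCP at [172.041, -574.838, 231.331] pointing down, gripper open.
Joint ranges: [-2.99, 2.99], [-0.84, 1.86], [-1.1, 1.16], [-1.84, 2.11], [-1.51, 1.56], [-3.14, 3.14]. Speed limits (rad/s): [2.22, 2.22, 2.57, 3.14, 3.14, 3.14].

## Interface

Orientations are given as a unit quaternion [w, x, y, z].
In Python, from station import bot gives the robot as it stands. The module is installed in compiled form; this text tells all that it offers. Calls block until the motion is done:
- bot.move_ptp(position, orientation): joint-space move of the TCP to a pose.
- bot.move_straight(position, v=150, orientation=None, force_limit=None): straight line of the TCP; orientation=None keeps the orientation; v is the mean speed in mm/s. With force_limit (N) it stops when the force on the tool has changed by that much, and returns True; else False.
- bot.move_joints(angles): joint-space move.
- bot.set_gripper(opening): finger opening in mm; the grip force is fixed at half the most; returns when the fingers have stopped.
- bot.dwell(seconds).
- bot.solve_ik(position, orientation): joint angles nearest the present ones, or None.
- bot.capture(name): name is "scene" or "side" or "wrist"; returns a dict with "pixels" (400x640x3 uint8, blue, green, red), "z_map" (400x640 float32, mm along the optical axis (not along the pixel's ray), 0 where there is no reading), "fx", "fy", "cx", "cy" (pixels), "D" ([k1, k2, p1, p2, k3] as OpenCV has them; the pictures are not rectified), "world_from_camera" (4x4, takes a point from camera to world coordinates). Camera axes: x right, y up, looking along -z (the intrinsics and any distortion apply to the point x, -y, -z); pixel columns grow to the right and rows downward; lengths in mm; the calibration is good to about 2 mm. A picture is of the moment at which its call begins.
A pose or a line that the arm cannot do raises bot.PlanningError and nothing moves.
- bot.sign_off(): hands the job in, once; it reports no verdict.
Readings, each from a call of its own:
- bot.current_t(): time.
- bot.current_q(): joint angles.
- bot.current_joint_velocities(): joint speeds.
- bot.current_joint_torque(): joint torques, N m.
- bot.current_position(): TCP position.
- bot.current_tool_rot(): TCP orientation.
- bot.current_wrist_force(): force on the tool from outside, world axes, zero at the start.
- bot.current_moment(): the same for the moment, N m.
- bot.current_gripper_width(): finger opening in mm.
Only numpy, scipy, OpenCV 4.12 (cv2) and the standard library are available. Lean on these libraries where they do the work, as an engineer would, in place of code of your own. Each camera call takes 0.05 s, during which the arm holds its last target. There are 200 camera calls.

## Working session

There is one attempt and no reset: what is moved stays moved. The work goes in short steps, each a Python script; the robot and the scene stay as the last script left them, time stands still between calls to the robot, and variables do not carry over. Pictures are saved under pics/ and viewed, about 8 in all and at most 12, crops included, and the job is handed in when it is done.

```bash
mkdir -p pics; cat > h.py <<'E'
import numpy as np, cv2
from station import bot
def cap(n,f):
    c=bot.capture(n); cv2.imwrite(f'pics/{f}.png',c['pixels']); return c
def points(c):
    "world point of every pixel from the depth map"
    h,w=c['z_map'].shape; K=np.array([[c['fx'],0,c['cx']],[0,c['fy'],c['cy']],[0,0,1]])
    g=np.stack(np.meshgrid(np.arange(w),np.arange(h)),-1).reshape(-1,1,2).astype(float)
    n=cv2.undistortPoints(g,K,np.array(c['D'],float)).reshape(h,w,2); z=c['z_map']
    P=np.stack([n[...,0]*z,-n[...,1]*z,-z,np.ones_like(z)],-1)
    return (P@np.array(c['world_from_camera']).T)[...,:3]
def orange(c):
    hsv=cv2.cvtColor(c['pixels'],cv2.COLOR_BGR2HSV)
    return cv2.inRange(hsv,(5,130,80),(22,255,255))>0
E
python3 - <<'E'
from h import *
ims=[]
for n in('scene','side'):
    c=cap(n,n+'0'); P=points(c); m=orange(c); k,l,s,ce=cv2.connectedComponentsWithStats(m.astype('u1'))
    print(n,np.round(np.array(c['world_from_camera'])[:3,3]))
    for i in range(1,k):
        if s[i,4]>80:
            q=P[(l==i)&(c['z_map']>0)]
            print(s[i],len(q), q.size and np.round(np.percentile(q,[2,50,98],axis=0)))
    ims.append(c['pixels'])
cv2.imwrite('pics/both.png',cv2.resize(np.vstack(ims),(480,600)))
E
```

```text
scene [215. 574. 578.]
[282 234  50  20 635] 634 [[480.  46.  16.]
 [525.  83.  41.]
 [577. 112.  60.]]
side [ 394. -768.  427.]
[269 170  51  35 737] 733 [[483.  38.  13.]
 [530.  64.  37.]
 [578. 103.  59.]]
```

View pics/scene0.png

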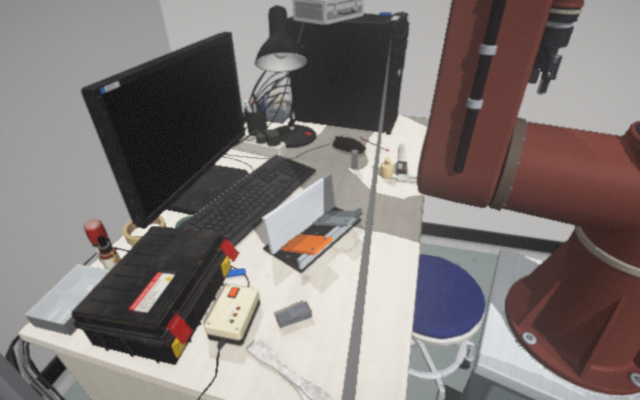

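View pics/side0.png

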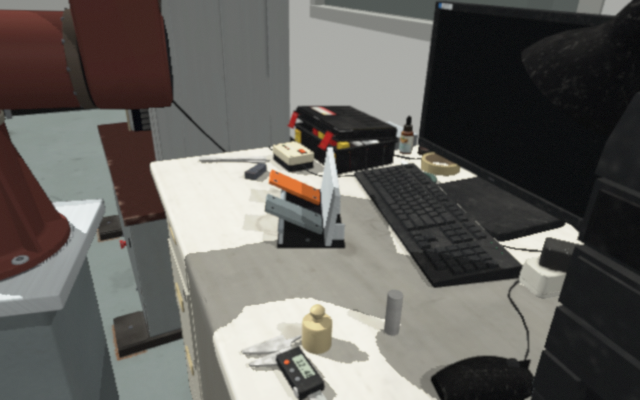

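The scene view shows the stand at about (310,225) with the orange plate in the far-left bay (280–330, 234–254). The side view shows the orange plate at (295,185), with the grey one nearer the camera. Next I check the lamp and the dark strip for clearance, and get the plate's yaw.

```bash
python3 - <<'E'
from h import *
c=cap('scene','s1');P=points(c)
for u,v in[(385,100),(372,200),(360,300),(283,55),(283,20),(300,135),(310,210),(325,185),(345,45),(230,80),(210,240),(340,225)]: print(u,v,np.round(P[v,u]),c['z_map'][v,u])
A=[]
for n in('scene','side'):
    c=bot.capture(n);P=points(c);m=cv2.erode(orange(c).astype('u1'),np.ones((3,3)))>0
    q=P[m&(c['z_map']>0)]; ce=q.mean(0); nrm=np.linalg.svd(q-ce)[2][2]; nrm*=np.sign(nrm[2])
    print(n,len(q),ce.round(1),'normal',nrm.round(3),'slope',np.degrees(np.arccos(nrm[2])).round(1),'yaw',np.degrees(np.arctan2(-nrm[1],-nrm[0])).round(1))
    # fence: points 60..100 high near the stand
    f=P[(P[...,2]>65)&(P[...,2]<103)&(abs(P[...,0]-600)<60)&(abs(P[...,1]-20)<150)]
    if len(f)>20:
        print('fence',len(f),np.percentile(f,[2,50,98],axis=0).round(0).tolist(),cv2.fitLine(f[:,:2].astype('f4'),cv2.DIST_HUBER,0,.01,.01).ravel().round(3))
E
```

```text
385 100 [ 602. -580.  131.] 1232.8357
372 200 [215. 574. 578.] 0.0
360 300 [215. 574. 578.] 0.0
283 55 [ 808. -285.  321.] 995.73315
283 20 [ 823. -317.  404.] 976.9694
300 135 [ 839. -402.   23.] 1264.5634
310 210 [574. -18.  48.] 872.0948
325 185 [568. -84.  83.] 895.4646
345 45 [ 747. -554.  300.] 1174.5679
230 80 [ 957. -222.  249.] 1052.964
210 240 [652. 226. 112.] 692.6775
340 225 [487.  -4.  46.] 828.24194
scene 506 [530.2  93.5  41.1] normal [ 0.301 -0.134  0.944] slope 19.2 yaw 156.0
fence 1228 [[564.0, -107.0, 66.0], [588.0, 18.0, 87.0], [609.0, 112.0, 103.0]] [1.77000e-01 9.84000e-01 5.85824e+02 1.14670e+01]
side 577 [529.4  60.3  37.2] normal [ 0.402 -0.125  0.907] slope 24.9 yaw 162.7
fence 646 [[564.0, -117.0, 66.0], [580.0, -45.0, 94.0], [608.0, 102.0, 102.0]] [ 1.67000e-01  9.86000e-01  5.81062e+02 -3.34620e+01]
```

The lamp and furniture stay clear of the path. The fence yaw is about -10°, and the orange plate's centre is near (530, 72). I'll take a close look with the wrist camera.

```bash
cat >> h.py <<'E'
from scipy.spatial.transform import Rotation as Ro
def quat(yaw,s=1):
    "tool down, jaw axis along the fence"
    x=s*np.array([-np.sin(yaw),np.cos(yaw),0]); z=np.array([0,0,-1.]); y=np.cross(z,x)
    q=Ro.from_matrix(np.stack([x,y,z],1)).as_quat(); return [q[3],*q[:3]]
E
python3 - <<'E'
from h import *
yaw=np.radians(-9.8)
sol={s:bot.solve_ik([470,80,290],quat(yaw,s)) for s in(1,-1)}
for s in sol: print(s,np.round(sol[s],2) if sol[s] is not None else None)
s=min((s for s in sol if sol[s] is not None),key=lambda s:abs(sol[s][5]))
bot.move_ptp([470,80,290],quat(yaw,s)); print(s,bot.current_t(),bot.current_wrist_force())
c=cap('wrist','w1'); np.savez('w1',P=points(c),px=c['pixels'],z=c['z_map'])
print(np.round(c['world_from_camera'],2))
P=points(c);m=cv2.erode(orange(c).astype('u1'),np.ones((3,3)))>0; print(m.sum())
q=P[m&(c['z_map']>0)]
if len(q):
    ce=q.mean(0); n=np.linalg.svd(q-ce,full_matrices=False)[2][2]; n*=np.sign(n[2])
    print(ce.round(1),n.round(3),np.degrees(np.arccos(n[2])),np.degrees(np.arctan2(n[1],n[0])))
E
```

```text
1 [-0.11 -0.25 -0.13  1.69  0.    0.06]
-1 [-0.11 -0.25 -0.13  1.69  0.   -3.08]
1 2.8083 [-0.44178144  0.5860668   0.86486959]
[[ 1.7000e-01 -9.3000e-01 -3.1000e-01  3.9013e+02]
 [ 9.8000e-01  1.6000e-01  5.0000e-02  9.3330e+01]
 [ 0.0000e+00 -3.2000e-01  9.5000e-01  4.3263e+02]
 [ 0.0000e+00  0.0000e+00  0.0000e+00  1.0000e+00]]
2806
[528.6  82.3  42.1] [ 0.401 -0.118  0.909] 24.693648793195333 -16.42066245982842
```

View pics/w1.png

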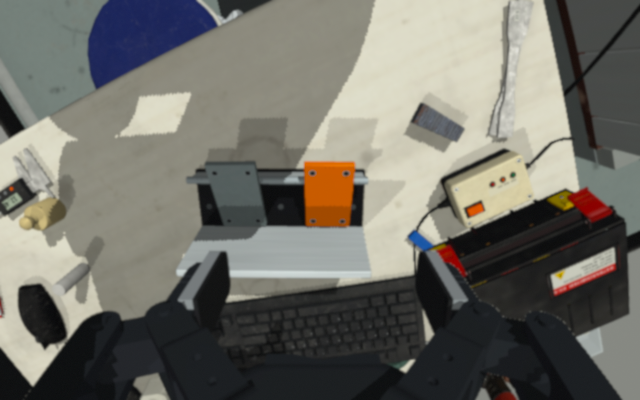

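The wrist view shows the orange plate at (305–353, 162–227) with its raised edge along row ~162. The grey plate is at (207–263, 162–227), the fence is below both, and the desk in front of the plates is free. Now the corners.

```bash
python3 - <<'E'
from h import *
d=np.load('w1.npz');P=d['P'];m=orange(dict(pixels=d['px']))
q=P[m&(d['z']>0)]
# plane through known slope: least squares
ce=np.median(q,0);A=np.c_[q[:,:2],np.ones(len(q))];w=np.linalg.lstsq(A,q[:,2],rcond=None)[0]
print('slope dir',np.degrees(np.arctan2(-w[1],-w[0])),np.degrees(np.arctan(np.hypot(w[0],w[1]))))
for yaw in np.radians([-9.8,-13]):
    u=np.array([np.cos(yaw),np.sin(yaw)]);v=np.array([-u[1],u[0]])
    a=q[:,:2]@u;b=q[:,:2]@v
    print('extents',np.percentile(a,[1,99]).round(1),np.percentile(b,[1,99]).round(1),'z',np.percentile(q[:,2],[1,99]).round(1))
box=cv2.boxPoints(cv2.minAreaRect(q[:,:2].astype('f4')));print(box.round(1), np.degrees(np.arctan2(*(box[1]-box[0])[::-1])),np.linalg.norm(box[1]-box[0]),np.linalg.norm(box[2]-box[1]))
f=P[(P[...,2]>95)&(P[...,2]<112)&(abs(P[...,0]-600)<50)&(abs(P[...,1]-10)<130)]
print('fence',len(f),f.mean(0),np.degrees(np.arctan2(*cv2.fitLine(f[:,:2].astype('f4'),cv2.DIST_HUBER,0,.01,.01).ravel()[:2])))
E
```

```text
slope dir -19.236278253733953 22.800088569849144
extents [461.2 571.3] [133.1 464.1] z [ 8.4 72.4]
extents [451.1 555.9] [161.7 491.7] z [ 8.4 72.4]
[[ 183.  -198.2]
 [ 451.6 -375.4]
 [ 899.9  304.1]
 [ 631.3  481.3]] -33.413696 321.74503 813.999
fence 1653 [593.99858966  21.4972682  101.3573149 ] 10.218439
```

```bash
python3 - <<'E'
from h import *
d=np.load('w1.npz');P=d['P'];m=orange(dict(pixels=d['px']))
k,l,s,_=cv2.connectedComponentsWithStats(m.astype('u1'));i=1+s[1:,4].argmax();m=(l==i)&(d['z']>0);print(s[i])
q=P[m];w=np.linalg.lstsq(np.c_[q[:,:2],np.ones(len(q))],q[:,2],rcond=None)[0]
print('slope dir',np.degrees(np.arctan2(-w[1],-w[0])),np.degrees(np.arctan(np.hypot(w[0],w[1]))))
yaw=np.radians(-10.2);u=np.array([np.cos(yaw),np.sin(yaw)]);v=np.array([-u[1],u[0]])
a=q[:,:2]@u;b=q[:,:2]@v
ea,eb=np.percentile(a,[.5,99.5]),np.percentile(b,[.5,99.5])
print('extents',ea.round(1),eb.round(1),'z',np.percentile(q[:,2],[1,99]).round(1))
print('mid near top edge',(ea[0]*u+eb.mean()*v).round(1))
box=cv2.boxPoints(cv2.minAreaRect(q[:,:2].astype('f4')));print(box.round(1).tolist(), np.degrees(np.arctan2(*(box[1]-box[0])[::-1])),np.linalg.norm(box[1]-box[0]),np.linalg.norm(box[2]-box[1]))
E
```

```text
[ 303  162   53   65 3036]
slope dir -10.373610791999534 24.964299276029294
extents [459.9 561.8] [136.8 202.5] z [ 8.3 61.9]
mid near top edge [482.7  85.5]
[[476.3999938964844, 52.20000076293945], [580.5, 33.5], [592.7999877929688, 101.9000015258789], [488.79998779296875, 120.5999984741211]] -10.2317095 105.708374 69.48679
```

Measured slope is 25.0° and yaw -10.3°, and the raised edge sits at 460 mm along the push direction, about 100 mm before the foot. All of this matches the given sizes. Next I shut the gripper, go before the edge with the tip 25 mm below it, and feel for contact.

```bash
cat >> h.py <<'E'
yaw=np.radians(-10.3);U=np.array([np.cos(yaw),np.sin(yaw),0]);V=np.array([-U[1],U[0],0]);Q=quat(yaw,1)
def at(a,z,b=169.5): return a*U+b*V+[0,0,z]
def st(t=''):
    p=np.array(bot.current_position());f=np.array(bot.current_wrist_force())
    print(t,'t%.2f a%.1f b%.1f z%.1f F push%.1f lat%.1f up%.1f'%(bot.current_t(),p@U,p@V,p[2],f@U,f@V,f[2]))
E
python3 - <<'E'
from h import *
bot.set_gripper(0)
bot.move_ptp(at(405,120),Q); st()
bot.move_straight(at(405,33),v=120); bot.dwell(.2); st('down')
r=bot.move_straight(at(452,33),v=30,force_limit=2); st('contact %s'%r); bot.dwell(.2); st()
cap('side','s2');c=bot.capture('side')['pixels'][120:280,200:400];cv2.imwrite('pics/s2c.png',cv2.resize(c,None,fx=3,fy=3))
E
```

```text
t4.36 a405.9 b169.5 z121.4 F push-0.0 lat-0.0 up0.2
down t5.43 a405.6 b169.6 z33.8 F push-0.5 lat0.3 up-0.0
contact True t6.93 a450.8 b169.4 z32.3 F push-1.6 lat-0.3 up0.5
 t7.13 a450.6 b169.4 z32.0 F push0.5 lat0.7 up-1.2
```

View pics/s2c.png

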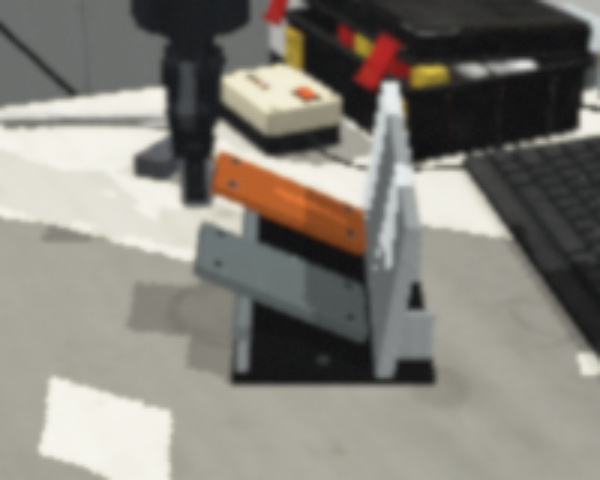

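Contact is light: the finger stands against the raised edge at crop position (212,185), at the height intended. Now the arc, in force-limited steps.

```bash
python3 - <<'E'
from h import *
C,z0=550.6,32-110*np.sin(np.radians(25))
for th in range(31,68,6):
    t=np.radians(th)
    r=bot.move_straight(at(C-110*np.cos(t),z0+110*np.sin(t)),v=45,force_limit=10); st('%d %s'%(th,r))
    if r: break
cap('side','s3');c=bot.capture('side')['pixels'][100:280,200:400];cv2.imwrite('pics/s3c.png',cv2.resize(c,None,fx=3,fy=3))
E
```

```text
31 False t7.63 a455.9 b169.5 z42.7 F push-6.0 lat-0.4 up2.2
37 False t8.04 a461.5 b169.5 z52.3 F push-10.8 lat-1.1 up6.0
43 False t8.45 a468.4 b169.6 z61.4 F push-15.8 lat-1.2 up11.7
49 True t8.73 a476.1 b169.5 z68.2 F push-0.5 lat-0.0 up0.4
```

View pics/s3c.png

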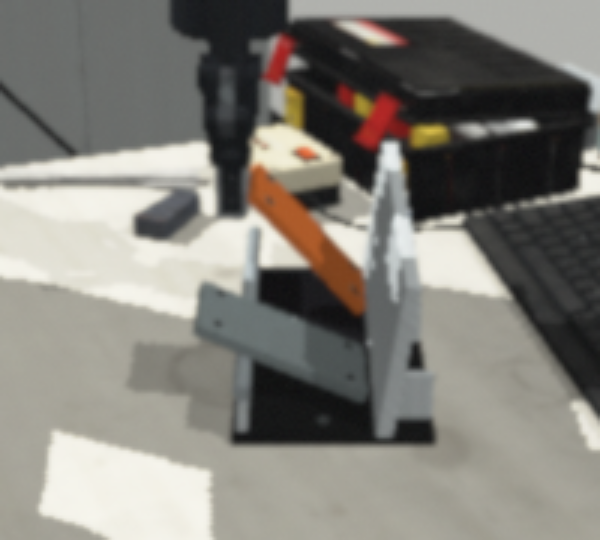

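The force rose to about 16 N, with the edge wedging, and then dropped to zero. The picture shows the plate at about 45°, with its foot still down at (362,312) and the grey plate unmoved. I'll measure the plate's angle and edge before going on.

```bash
cat >> h.py <<'E'
def plate(n='side'):
    c=bot.capture(n);P=points(c);m=orange(c)
    k,l,s,ce=cv2.connectedComponentsWithStats(m.astype('u1'))
    best=None
    for i in range(1,k):
        q=P[(l==i)&(c['z_map']>0)]
        if len(q)<60: continue
        ctr=np.median(q,0)
        if abs(ctr@U-520)>80 or abs(ctr@V-165)>60: continue
        if best is None or len(q)>len(best): best=q
    if best is None: print(n,'none');return
    a,b,z=best@U,best@V,best[:,2]
    d=cv2.fitLine(np.c_[a,z].astype('f4'),cv2.DIST_HUBER,0,.01,.01).ravel()
    pc=lambda x:np.percentile(x,[1,99]).round(1)
    print(n,len(best),'angle %.1f'%np.degrees(np.arctan2(d[1],d[0])),'a',pc(a),'z',pc(z),'b',pc(b))
E
python3 - <<'E'
from h import *
st();plate('side');plate('scene');plate('wrist')
E
```

```text
t8.83 a474.4 b169.5 z66.8 F push-1.1 lat-0.4 up0.0
side 571 angle -48.2 a [487.  560.6] z [ 7.1 92.9] b [135.6 249.9]
scene 166 angle -48.3 a [484.  558.3] z [ 7.1 93.5] b [127.3 200.5]
wrist none
```

The plate is at 48° with its foot at z≈7 and its edge about 23 mm above the tip, so it is still tracking. I'll recentre the arc and continue, with a little more rise than push.

```bash
python3 - <<'E'
from h import *
C,z0=547.5,-14
for th in range(52,89,6):
    t=np.radians(th)
    r=bot.move_straight(at(C-110*np.cos(t),z0+110*np.sin(t)),v=40,force_limit=6); st('%d %s'%(th,r)); 
    if th%12==4: plate()
    if r: break
plate();plate('scene')
c=bot.capture('side')['pixels'][100:280,200:400];cv2.imwrite('pics/s4c.png',cv2.resize(c,None,fx=3,fy=3))
E
```

```text
52 False t9.35 a480.1 b169.5 z73.0 F push-0.9 lat0.1 up0.7
side 534 angle -51.6 a [491.6 560.7] z [ 7.  97.8] b [135.6 324.6]
58 False t9.84 a489.5 b169.5 z79.4 F push-0.9 lat0.1 up0.0
64 False t10.28 a499.5 b169.5 z84.9 F push-0.2 lat-0.4 up0.1
side 428 angle -65.1 a [511.8 560.5] z [  6.5 109.1] b [135.3 352.7]
70 False t10.78 a510.1 b169.5 z89.4 F push0.8 lat0.7 up0.0
76 False t11.22 a521.1 b169.5 z92.7 F push-0.8 lat-0.5 up-0.3
side 270 angle -78.5 a [531.5 560.4] z [  5.  115.8] b [136.1 374.4]
82 False t11.71 a532.4 b169.5 z94.9 F push-1.1 lat-1.2 up0.1
88 False t12.15 a543.8 b169.5 z95.9 F push-0.8 lat-0.3 up-0.9
side 281 angle 87.8 a [554.1 573.3] z [  6.1 117.6] b [136.2 365.2]
side 261 angle 89.4 a [554.  568.1] z [  2.4 117.3] b [136.2 367.3]
scene 630 angle 89.9 a [553.2 561.3] z [  7.  118.1] b [143.6 200. ]
```

View pics/s4c.png

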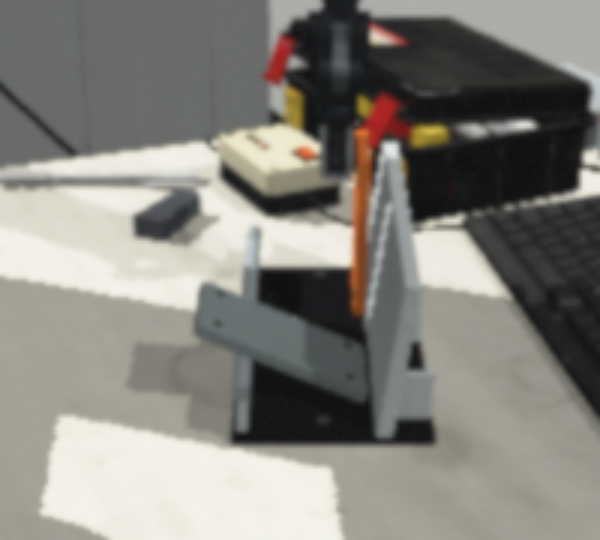

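The plate now stands upright at (360,130–315), with its foot on the deck just short of the fence; the grey plate hasn't moved. I'll press it gently back to the fence.

```bash
python3 - <<'E'
from h import *
r=bot.move_straight(at(572,92),v=25,force_limit=5); st('lean %s'%r); bot.dwell(.3); st()
plate();plate('scene')
c=bot.capture('side')['pixels'][100:280,200:400];cv2.imwrite('pics/s5c.png',cv2.resize(c,None,fx=3,fy=3))
E
```

```text
lean True t13.03 a557.6 b169.5 z93.3 F push-0.7 lat-0.3 up0.4
 t13.32 a557.3 b169.5 z93.1 F push0.3 lat-1.1 up0.2
side 320 angle 81.3 a [554.  577.9] z [  6.  117.4] b [135.8 342.7]
scene 703 angle 82.1 a [554.7 685.6] z [  7.3 116.9] b [105.5 200.1]
```

View pics/s5c.png

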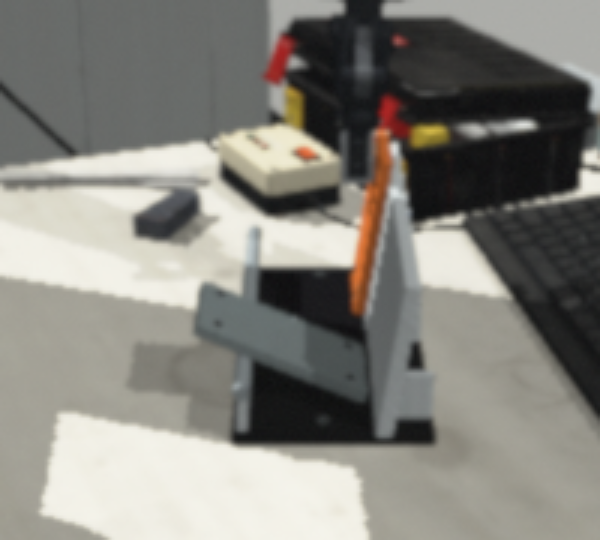

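The plate leans at 81–82° (8° back), parallel to and against the fence, with its foot down. I'll back off, check once more without contact, and hand in.

```bash
python3 - <<'E'
from h import *
bot.move_straight(at(480,93),v=100); bot.move_straight(at(440,230),v=150); bot.dwell(.5); st()
plate();plate('scene')
c=bot.capture('wrist');P=points(c);cv2.imwrite('pics/w2.png',c['pixels'])
for n in('side','wrist'):
    c=bot.capture(n);P=points(c)
    g=P[(P[...,2]>15)&(P[...,2]<62)&(abs(P@V-53)<22)&(abs(P@U-512)<35)]
    w=np.linalg.lstsq(np.c_[g@U,g@V,np.ones(len(g))],g[:,2],rcond=None)[0];print('grey',n,len(g),np.degrees(np.arctan(w[:2])).round(1))
E
```

```text
t16.00 a440.0 b169.5 z229.9 F push-0.4 lat1.2 up0.4
side 365 angle 81.5 a [553.9 578.8] z [  6.1 117. ] b [136.6 370.7]
scene 918 angle 82.0 a [554.7 689.4] z [  7.  117.7] b [ 61.5 199.8]
grey side 436 [-25.   -0.3]
grey wrist 1756 [-24.7  -0.2]
```

View pics/w2.png

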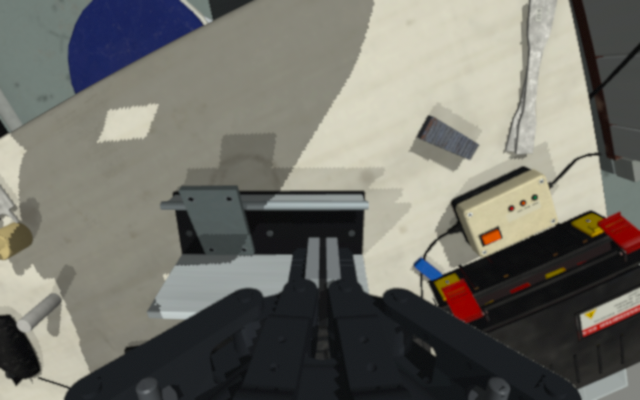

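The wrist view shows the grey plate lying unchanged at (182–255, 187–255) and the orange bay empty; the standing plate is hidden behind the fingers.

```bash
python3 -c "
from station import bot
bot.sign_off()"
```

```text
the job is handed in; nothing more can be done
```

The orange plate now stands flat against the fence, and I've handed the job in. I set the shut fingers before its raised edge, tip about 25 mm below, and followed the edge up an arc about the foot. Then I pressed the plate back to the fence lightly, stopping at a 5 N change.

**Last checks, with the arm backed off and touching nothing:**
- **Orange plate:** it leans at 81.5° (side camera) and 82.0° (scene camera), where 82° was expected. Its top is about 117 mm up. The foot read 6–7 mm, against the 8 mm deck and a calibration good to about 2 mm.
- **Grey plate:** its slope is still 25.0° (side) and 24.7° (wrist), so it still lies as it did.
- **Time:** 16 s of the 35 s when I made these checks, just before hand-in.

**What disagreed or went less smoothly:**
- **Wedging:** early in the arc the edge wedged. The tool force rose to about 20 N (16 N push, 12 N vertical), then let go at about 48°. The plate kept its foot down, and I recentred the arc; after that the forces stayed near zero.
- **Camera coverage:** in the last wrist picture the fingers hid the standing plate, so its final pose rests on the side and scene cameras. Their sideways extents picked up other orange objects, so I ignored those values.

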